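Index the polishing turret to felt and swing in the pen rest

ROBOT

A 6-joint arm with a two-finger parallel gripper is mounted at the origin on the work surface. World frame = base frame: x ahead of the robot, y to its left, z up, the work surface at z = 0. Lengths are in mm, angles in rad, forces in N, time in s.
With the tool pointing down it reaches from about 325 to 775 mm from the base axis. Payload 5.5 kg.
Tool frame: the origin (TCP) lies at the very end of the fingers, on their centre line; the grasp point (between the pads) lies 19 mm behind it (robot.grip_point_offset is the distance from the TCP to the grasp point, in mm); z points along the fingers, y is the line along which they close (so a half turn about z gives the same grasp; the last joint's range is limited). The gripper opens to 88 mm and grips with 3 to 60 N. Pads are 20 mm wide; open, the fingers measure 115 mm over their backs; the gripper's body (75 mm by 178 mm) begins 61 mm behind the grasp point.
Start: joints at [1.246, 0.091, 1.231, -0, 1.82, -0.057], TCP at [158.77, 578.626, 222.631] pointing down, gripper open.
Joint ranges: [-2.87, 2.87], [-0.86, 2.18], [0.17, 2.46], [-1.51, 4.65], [0.06, 2.69], [-2.65, 2.65]. Speed limits (rad/s): [2.57, 2.57, 3.01, 3.14, 3.14, 3.14].

INTERFACE

Orientations are given as a unit quaternion [w, x, y, z].
In Python, from plant import robot gives the robot as it stands.
- The arm moves only by the shell command python3 jog.py [OPENING] [FORCE], which reads ROWS from standard input. ROWS is a JSON list of rows, 1 to 12 of them, each of 6 numbers: dx, dy, dz in parts of the range, where 1.0 means 800 mm, then a rotation vector rx, ry, rz in fractions of the full range, 1 being 4 rad; each row is the pose to reach, as a shift and turn from the pose commanded when the command began, along the tool's axes at that moment; what a row does not reach only later rows make up. A row lasts 1/12 s, in which the tool goes at most 41.7 mm and 0.125 rad, less where a joint would pass 70% of its speed; a pose out of reach is approached as far as the arm can. OPENING is the opening from 0.0 (shut) to 1.0 (fully open), set as the command begins (- or left out keeps the last). The fingers move at their own pace and stop on an object; FORCE is the grip in N (left out, the last holds). Time passes only in rows, so rows that do not move let the fingers close. It prints the time, the measured TCP pose, the force, the opening and the grip force at its end. Shift and turn numbers lie between -1 and 1, and a call with a number outside is refused. Input that does not fit is refused with a message, and nothing moves.
- robot.read_state(): the state, without advancing time (a new reading comes with each control period).
- robot.capture(name): name is "side" or "top" or "wrist"; returns the picture (480x640x3 uint8, red, green, blue); there is no depth.
- robot.camera_info(name): a dict with "fx", "fy", "cx", "cy" (pixels), "rvec" (rotation vector, rad) and "tvec" (3), from world to camera coordinates, as OpenCV has them. Camera axes: x right, y down, z forward; pixel columns grow to the right and rows downward; lengths in mm; the calibration is good to about 2 mm. A picture is of the moment at which its call begins: read the wrist's pose just before it. camera_info takes no time and is no camera call; for the wrist camera it gives the pose at the moment of the call.
- robot.hand_in(): hands the job in; it is judged then, once.
The state is a dict: "t": time; "joints": joint angles; "qvel": joint speeds; "joint_efforts": joint torques, N m; "tool_pos": TCP position; "tool_rot": TCP orientation; "wrist_force": force on the tool from outside, world axes, zero at the start; "moment": the same for the moment, N m; "opening": opening from 0.0 (shut) to 1.0 (fully open); "finger_force": force on a finger pad.
Only numpy, scipy, OpenCV 4.12 (cv2) and the standard library are available. Lean on these libraries where they do the work, as an engineer would, in place of code of your own. Each camera call takes 0.05 s, during which the arm holds its last target. There are 200 camera calls.

TASK

Gripping nothing, push gently with a fingertip on a spoke of the three-pad polishing turret until the white felt pad stands still, centred over the red ring on the base plate. Then push the brass pen-rest arm round, just as gently, until it comes up against its stop pin and points at the felt pad, and leave both so. Do not disturb the ink jar, the loupe, the screwdriver or the pen.

Things in the scene. Friction and masses are not known exactly. Their poses are not given: they have to be found in the camera images.
- machine: Nib-finishing fixture fixed to the bench: aluminium base plate 240 (x) x 370 (y) x 12 mm. Origin under the plate's centre at table height, z up, -x the near side. In its frame: turret axis at x 0, y -55 mm; ring centre x 0, y +30; rest pivot x 0, y +140; stop pin (steel, 10 mm across, top 58 mm above table) x +11.5, y +98. Place and yaw (up to 20 degrees) vary.
- turret: Turret, turns endlessly either way; origin on its vertical axis at table height, own +y along the felt pad's spoke. Steel hub 38 mm across, top 74 mm above table (fixed collar below it 64 mm across, top 30 mm). Three blue spokes 120 degrees apart, 12 mm wide, 37 to 59 mm above table, join hub and pads. Stiff bearing (0.15 N m, 3 N at mid-spoke): it stops when no longer pushed.
- felt_pad (a point): Centre of the top face of the white felt pad, 66 mm above the table, 85 mm from the turret's axis. All three pads are 40 mm across, on black holders 34 mm across whose underside is 20 mm above the table.
- green_pad (a point): Same point of the green pad, 120 degrees anticlockwise (from above) of the felt pad.
- dark_pad (a point): Same point of the black rubber pad, 120 degrees clockwise of the felt pad.
- ring_mark (a point): Where the centre of the felt pad's top must come: straight above the centre of the red ring (60 mm outside, 43 mm inside, white within) painted on the base plate, 66 mm above the table. The ring is hidden in part when a pad is over it.
- rest: Brass pen-rest arm; origin on its vertical pivot at table height, own +x towards its tip. Arm 12 mm wide, 37 to 59 mm above table; boss 28 mm across at the pivot, crossbar 34 mm wide (prongs to 65 mm high) 67 to 75 mm out. Starts 57 to 86 degrees short of its rigid stop and swings only anticlockwise (from above) to it. 0.1 N m moves it; it stays where left. It never meets the pads.
- rest_tip (a point): Middle of the outer end of the rest arm, 75 mm from the pivot, 50 mm above the table.
- rest_stop (a point): Where rest_tip lies when the arm is against its stop.
- ink: Ink jar, 52 mm across, 60 mm tall, beyond the plate; origin under its centre. Loose: leave it.
- loupe: Black loupe, 40 mm across, 35 mm tall, on the near side of the plate; origin under its centre. Loose: leave it.
- driver: Yellow-handled screwdriver, 150 mm, lying to the right of the plate. Loose: leave it.
- pen: Dark red fountain pen, 132 mm long, 14 mm thick, lying to the left of the plate; origin under its middle, x along it. Loose: leave it.

How it is judged:
By the outcome, as a careful person would: the job done as asked, in the order asked, and still so for the second after the job is handed in, with the robot touching nothing.
It also fails if it takes over 64 s, if anything falls off the work surface, if the arm or the gripper's body presses on something with over 40 N, if the wrist force passes 120 N, or if a joint passes its speed limit or range.

## Working session

There is one attempt and no reset: what is moved stays moved. The work goes in short steps, Python scripts to look and compute and a shell command to move; the robot and the scene stay as the last step left them, time stands still between calls to the robot, and variables do not carry over. Pictures are saved under pics/ and viewed, at most 10 in all, crops included, and the job is handed in when it is done.

```bash
ls; mkdir -p pics
python3 - <<'E'
from plant import robot
import cv2
for n in("top","side"):
    cv2.imwrite(f"pics/{n}0.png",robot.capture(n)[:,:,::-1]); print(robot.camera_info(n))
print(robot.read_state())
E
```

```text
jog.py
pics
plant.py
{'fx': 454.3448332682968, 'fy': 454.3448332682968, 'cx': 321.27074083740854, 'cy': 240.48543666678714, 'rvec': array([ 2.10485098, -2.1416917 ,  0.17372113]), 'tvec': array([ 15.90808588, 604.40248016, 805.9472518 ])}
{'fx': 533.2086959827978, 'fy': 533.2086959827978, 'cx': 327.0263925643803, 'cy': 231.2212936397804, 'rvec': array([ 1.03978944, -2.52625733,  0.93063106]), 'tvec': array([422.76033354, 380.67064271, 652.59778524])}
{'t': 0.1, 'joints': array([ 1.24630502e+00,  9.17833363e-02,  1.23174996e+00, -1.03946615e-07,
        1.81976166e+00, -5.67225505e-02]), 'qvel': array([-0.00045289, -0.00092717, -0.00253004, -0.00074448,  0.0009093 ,
       -0.00064898]), 'joint_efforts': array([ 2.36614404e-03, -4.47859311e+01, -4.07569134e+01,  7.00338464e-02,
        2.84947513e-02, -1.32352966e-04]), 'tool_pos': array([158.68331693, 578.37719154, 221.62882519]), 'tool_rot': array([-1.61204901e-04,  1.33484721e-01,  9.91050506e-01, -8.35744010e-04]), 'wrist_force': array([-0.62373867,  0.43453954, -0.64989231]), 'moment': array([-0.00608371, -0.00205489,  0.00896165]), 'finger_force': 0.0, 'opening': 0.997357861435532}
```

View pics/top0.png

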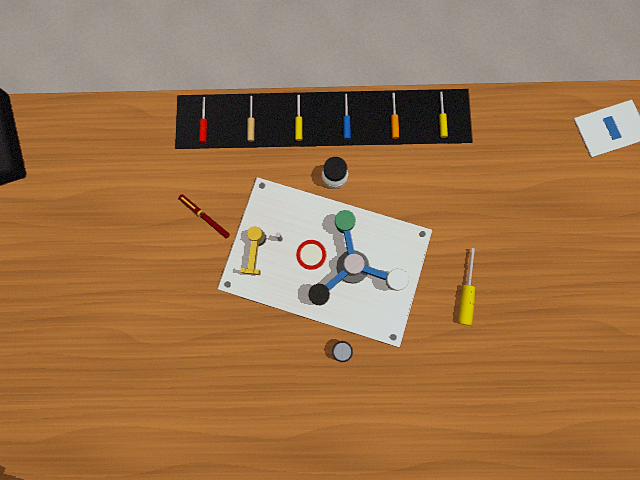

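View pics/side0.png

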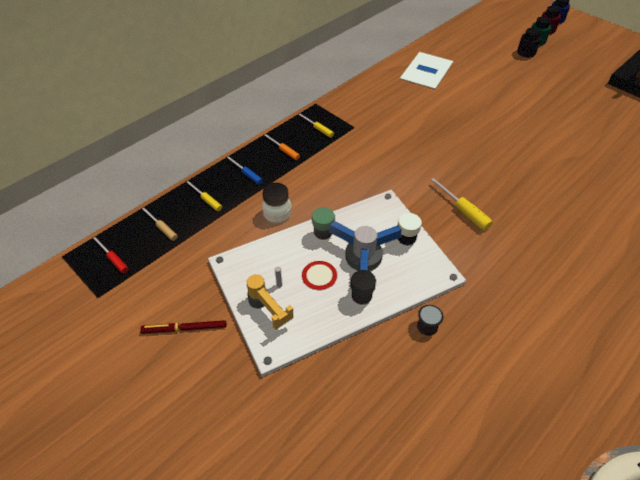

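The top view shows the ring at (311,255), hub (353,264), felt (398,279), green (345,220), dark (319,294), rest pivot (256,234), and tip bar (250,272). The plate corners are at (259,178), (432,230), (400,346) and (219,290). The side view shows the same layout. The pen lies left of the plate, and the jar beyond it.

```bash
cat > h.py <<'E'
import numpy as np, cv2
from plant import robot
from scipy.optimize import least_squares
def cam(n):
    c=robot.camera_info(n); K=np.array([[c['fx'],0,c['cx']],[0,c['fy'],c['cy']],[0,0,1.]])
    return K,cv2.Rodrigues(np.array(c['rvec']))[0],np.array(c['tvec'])
def bp(n,uv,z):
    K,R,t=cam(n); d=R.T@np.linalg.solve(K,[uv[0],uv[1],1]); o=-R.T@t
    return (o+d*(z-o[2])/d[2])[:2]
def proj(n,P):
    K,R,t=cam(n); q=(K@(R@np.array(P,float).T+t[:,None])).T; return q[:,:2]/q[:,2:]
def rot(a): return np.array([[np.cos(a),-np.sin(a)],[np.sin(a),np.cos(a)]])
def blob(img,lo,hi,box):
    h=cv2.cvtColor(img,cv2.COLOR_RGB2HSV); x0,y0,x1,y1=box
    m=np.zeros(h.shape[:2],np.uint8); m[y0:y1,x0:x1]=cv2.inRange(h,lo,hi)[y0:y1,x0:x1]
    k,l,s,c=cv2.connectedComponentsWithStats(m); i=1+s[1:,4].argmax()
    x,y,w,hh,a=s[i]; return c[i],(x,y,w,hh,a)
E
python3 - <<'E'
from h import *
C=[(120,185),(120,-185),(-120,-185),(-120,185)]
px={'top':[(259,178),(432,230),(400,346.5),(218.5,290)],'side':[(209,262),(391,193),(465,281),(263,376)]}
for n in px:
    im=robot.capture(n)
    W=np.array([bp(n,u,12) for u in px[n]]); 
    f=lambda p:((rot(p[2])@np.array(C,float).T).T+p[:2]-W).ravel()
    s=least_squares(f,[*W.mean(0),0.]); o=s.x[:2];R=rot(s.x[2]); print(n,s.x,np.degrees(s.x[2]),abs(s.fun).max())
    for k,p in dict(axis=(0,-55),ring=(0,30),piv=(0,140),pin=(11.5,98)).items(): print(k,o+R@p)
    box=(290,235,335,275) if n=='top' else (295,255,345,295)
    m1=blob(im,(0,150,80),(8,255,255),box); r=(m1[1][0]+(m1[1][2]-1)/2,m1[1][1]+(m1[1][3]-1)/2); print('ring px',m1,bp(n,r,12))
    ax=o+R@(0,-55)
    gb=(325,200,365,240) if n=='top' else (305,200,340,230)
    g=blob(im,(60,80,40),(90,255,255),gb); print('green',g,bp(n,g[0],66),(lambda d:(np.hypot(*d),np.degrees(np.arctan2(-d[0],d[1]))))(bp(n,g[0],66)-ax))
    fp=(398,279) if n=='top' else (410,223)
    print('felt',bp(n,fp,66),(lambda d:(np.hypot(*d),np.degrees(np.arctan2(-d[0],d[1]))))(bp(n,fp,66)-ax))
    hp=(354,263) if n=='top' else (365,235)
    print('hub',bp(n,hp,74))
    tp=(250,271.5) if n=='top' else (283,316); print('tip',bp(n,tp,62))
E
python3 -c "
import cv2
im=cv2.imread('pics/top0.png')[170:355,210:440];cv2.imwrite('pics/c.png',cv2.resize(im,None,fx=3.4,fy=3.2,interpolation=2))"
```

```text
top [ 5.73695429e+02 -3.94676929e+00 -3.19108134e-01] -18.283549274014952 3.3336907032370675
axis [556.44083741 -56.17012684]
ring [583.1070242   24.53869846]
piv [617.61620711 128.98541356]
pin [615.35940294  85.49798049]
ring px (array([310.79194631, 254.26510067]), (np.int32(296), np.int32(240), np.int32(30), np.int32(30), np.int32(298))) [584.27419771  27.61261646]
green (array([344.46788991, 220.06727829]), (np.int32(335), np.int32(210), np.int32(20), np.int32(21), np.int32(327))) [640.46655894 -38.89235008] (np.float64(85.78370153246173), np.float64(-78.38052035518253))
felt [ 528.10169166 -134.08323186] (np.float64(82.90693043938883), np.float64(160.01227727429432))
hub [558.02553776 -53.95797687]
tip [547.12797525 138.40139242]
side [ 5.69471339e+02  4.20775987e+00 -3.11858437e-01] -17.868172242031616 5.1833136373668935
axis [552.5958012  -48.13931477]
ring [578.67617784  32.76070967]
piv [612.4272535  137.45485895]
pin [610.48577658  93.95220768]
ring px (array([318.78456592, 275.50803859]), (np.int32(302), np.int32(261), np.int32(35), np.int32(29), np.int32(311))) [584.47683023  28.58589402]
green (array([324.94029851, 219.86567164]), (np.int32(316), np.int32(216), np.int32(17), np.int32(8), np.int32(67))) [630.73853034 -31.91089841] (np.float64(79.81007213404445), np.float64(-78.26777857398366))
felt [ 524.45591437 -128.09323863] (np.float64(84.76133063814311), np.float64(160.61041460290318))
hub [556.376662   -49.61874279]
tip [544.10446744 143.07981011]
```

View pics/c.png

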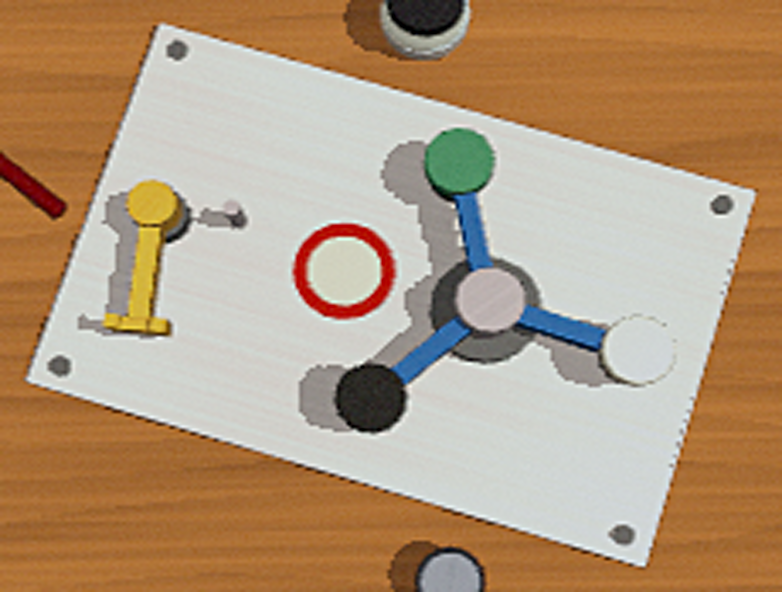

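Careful with the scale: shifts go in shares of 800 mm and turns go in shares of 4 rad. That gives: -440 mm / 800 = -0.55, -420 mm / 800 = -0.525, 1 rad / 4 = 0.25.

```bash
echo '[[-0.025, -0.0213, 0, 0, 0, 0], [-0.075, -0.0625, 0, 0, 0, 0.0125], [-0.125, -0.1038, 0, 0, 0, 0.025], [-0.175, -0.145, 0, 0, 0, 0.05], [-0.225, -0.1863, 0, 0, 0, 0.075], [-0.275, -0.2275, 0, 0, 0, 0.1], [-0.325, -0.2688, 0, 0, 0, 0.125], [-0.375, -0.31, 0, 0, 0, 0.15], [-0.425, -0.3513, 0, 0, 0, 0.175], [-0.475, -0.3925, 0, 0, 0, 0.2], [-0.525, -0.4338, 0, 0, 0, 0.225], [-0.55, -0.455, 0, 0, 0, 0.25]]' | python3 jog.py 0 15
python3 - <<'E'
from h import *
s=robot.read_state();R=np.zeros((3,3));w,x,y,z=s['tool_rot']
print(s['tool_pos'],s['joints'],'yaw',np.degrees(np.arctan2(1-2*(x*x+z*z),2*(x*y-w*z))))
E
```

```text
t: 1.2
tool_pos: [437.9, 180.1, 222.7]
tool_rot: [0.0, 0.594, 0.804, 0.0]
wrist_force: [1.0, 1.0, -0.7]
opening: 0.127
finger_force: 0.0
[437.86722825 180.11796676 222.71023189] [ 3.18334022e-01 -2.50040804e-01  1.55391924e+00  6.75265141e-05
  1.83726009e+00  2.02115655e-02] yaw 17.082177196449166
```

```bash
cat >> h.py <<'E'
def state():
    s=robot.read_state();w,x,y,z=s['tool_rot']
    return s['tool_pos'],np.arctan2(1-2*(x*x+z*z),2*(x*y-w*z)),s
def to(x,y,z,yaw):
    p,a,s=state(); Y=np.array([np.cos(a),np.sin(a)]); X=np.array([-np.cos(a+np.pi/2),-np.sin(a+np.pi/2)])
    # tool z down: x = y cross z
    X=np.array([-Y[1],Y[0]]); d=np.array([x,y])-p[:2]
    r=-(np.radians(yaw)-a); return np.round([d@X,d@Y,p[2]-z,r],2)
E
python3 - <<'E'
from h import *
import plant
p,a,s=state(); print(p,np.degrees(a)); R=cv2.Rodrigues
from scipy.spatial.transform import Rotation as Q
w,x,y,z=s['tool_rot'];print(Q.from_quat([x,y,z,w]).as_matrix().round(2)); print(to(573,-11,222,9), to(530,30,222,9))
cv2.imwrite("pics/w1.png",robot.capture("wrist")[:,:,::-1]); print(robot.camera_info("wrist"))
E
```

```text
[437.86722825 180.11796676 222.71023189] 17.082177196449166
[[-0.29  0.96  0.  ]
 [ 0.96  0.29  0.  ]
 [ 0.    0.   -1.  ]]
[-2.2238e+02  7.3030e+01  7.1000e-01  1.4000e-01] [-1.7056e+02  4.3970e+01  7.1000e-01  1.4000e-01]
{'fx': 350.0907701887541, 'fy': 350.0907701887541, 'cx': 318.4472921715511, 'cy': 236.3205351215238, 'rvec': array([-2.82478359, -0.40514238, -0.05881014]), 'tvec': array([-472.80985627,    5.66965226,  401.52968485])}
```

View pics/w1.png

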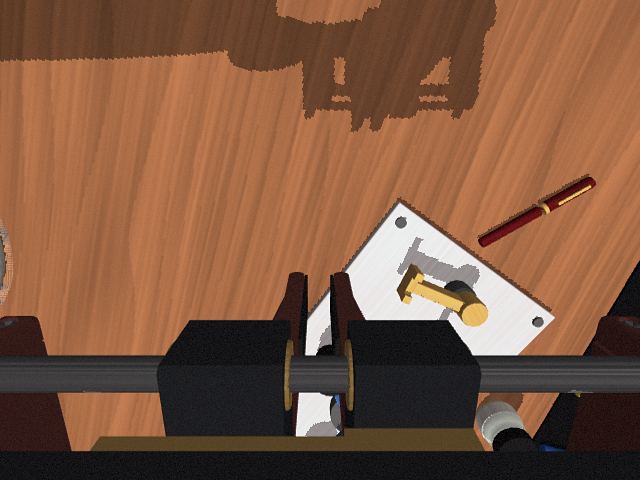

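The wrist view shows the rest at (445,290) with the pen beyond it at (540,210). The turret is hidden by the gripper, so I'll use the fixed cameras.

In the tool's units: -222 mm / 800 = -0.2775, -215 mm / 800 = -0.2688, 0.14 rad / 4 = 0.035.

```bash
echo '[[-0.0375, 0.0125, 0, 0, 0, 0], [-0.0813, 0.0263, 0, 0, 0, 0.0125], [-0.125, 0.0413, 0, 0, 0, 0.025], [-0.1688, 0.055, 0, 0, 0, 0.035], [-0.2125, 0.07, 0, 0, 0, 0.035], [-0.25, 0.0825, 0, 0, 0, 0.035], [-0.2688, 0.0888, 0, 0, 0, 0.035], [-0.2775, 0.0913, 0, 0, 0, 0.035], [-0.2775, 0.0913, 0, 0, 0, 0.035], [-0.2775, 0.0913, 0, 0, 0, 0.035], [-0.2775, 0.0913, 0.025, 0, 0, 0.035], [-0.2775, 0.0913, 0.0625, 0, 0, 0.035]]' | python3 jog.py
python3 - <<'E'
from h import *
p,a,s=state(); print(p,np.degrees(a),s['joints'],to(573,-11,44,9))
E
```

```text
t: 2.25
tool_pos: [574.3, -6.3, 176.7]
tool_rot: [0.003, 0.646, 0.763, 0.003]
wrist_force: [0.5, -0.1, -1.2]
opening: 0.003
finger_force: 0.0
[574.26228881  -6.29587792 176.66334664] 9.464994228924885 [-7.05453583e-02  9.77691008e-03  1.39590852e+00  5.73051154e-04
  1.72788131e+00 -2.35643497e-01] [-4.4300e+00 -2.0200e+00  1.3266e+02  1.0000e-02]
```

In the tool's units: 133 mm / 800 = 0.1663, 130 mm / 800 = 0.1625.

```bash
echo '[[-0.005, -0.0025, 0.025, 0, 0, 0], [-0.005, -0.0025, 0.0625, 0, 0, 0], [-0.005, -0.0025, 0.1, 0, 0, 0], [-0.005, -0.0025, 0.1313, 0, 0, 0], [-0.005, -0.0025, 0.15, 0, 0, 0], [-0.005, -0.0025, 0.1625, 0, 0, 0], [-0.005, -0.0025, 0.1663, 0, 0, 0], [-0.005, -0.0025, 0.1663, 0, 0, 0], [-0.005, -0.0025, 0.1663, 0, 0, 0], [-0.005, -0.0025, 0.1663, 0, 0, 0]]' | python3 jog.py
cat >> h.py <<'E'
def arc(c,ths,r=44,o=16,z=44):
    for t in ths:
        u=np.array([np.cos(np.radians(t)),np.sin(np.radians(t))]); n=np.array([-u[1],u[0]])
        x,y=np.array(c)+r*u+o*n; print(t,to(x,y,z,t).tolist())
E
python3 - <<'E'
from h import *
p,a,s=state(); print(p,np.degrees(a))
for n in("top","side"): cv2.imwrite(f"pics/{n}1.png",robot.capture(n)[:,:,::-1])
arc((557,-52),[20,12,8,4,0,-5,-10,-15,-20,-25,-30])
E
```

```text
t: 3.08
tool_pos: [572.8, -12.1, 41.6]
tool_rot: [0.001, 0.647, 0.762, 0.001]
wrist_force: [0.3, -0.2, 0.9]
opening: 0.006
finger_force: 0.0
[572.80052126 -12.09743166  41.5963375 ] 9.361402969135767
20 [-12.76, 18.43, -2.83, -0.19]
12 [-18.59, 21.36, -2.83, -0.05]
8 [-21.65, 22.51, -2.83, 0.02]
4 [-24.78, 23.44, -2.83, 0.09]
0 [-27.97, 24.16, -2.83, 0.16]
-5 [-32.02, 24.74, -2.83, 0.25]
-10 [-36.09, 24.96, -2.83, 0.34]
-15 [-40.18, 24.83, -2.83, 0.42]
-20 [-44.23, 24.34, -2.83, 0.51]
-25 [-48.23, 23.5, -2.83, 0.6]
-30 [-52.14, 22.32, -2.83, 0.69]
```

View pics/side1.png

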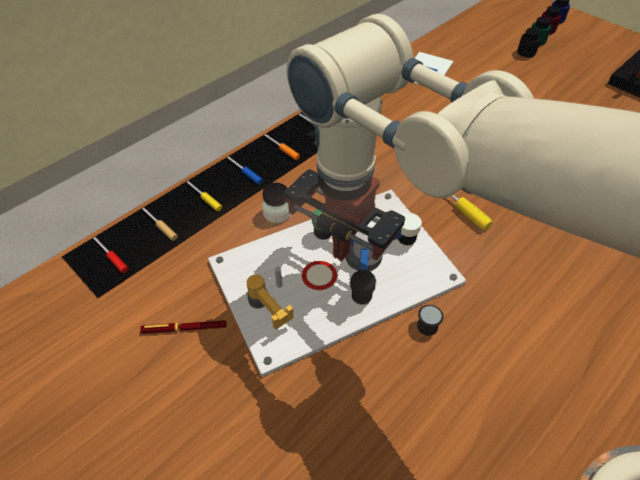

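In the tool's units: -52.1 mm / 800 = -0.0651, -48.2 mm / 800 = -0.0603, 0.69 rad / 4 = 0.1725.

```bash
echo '[[-0.0075, 0.0113, -0.0038, 0, 0, -0.02], [-0.016, 0.023, -0.0038, 0, 0, -0.025], [-0.0233, 0.0268, -0.0038, 0, 0, -0.0125], [-0.027, 0.0281, -0.0038, 0, 0, 0.005], [-0.031, 0.0293, -0.0038, 0, 0, 0.0225], [-0.035, 0.0303, -0.0038, 0, 0, 0.04], [-0.04, 0.0309, -0.0038, 0, 0, 0.0625], [-0.045, 0.0313, -0.0038, 0, 0, 0.085], [-0.0503, 0.031, -0.0038, 0, 0, 0.105], [-0.0553, 0.0304, -0.0038, 0, 0, 0.1275], [-0.0603, 0.0294, -0.0038, 0, 0, 0.15], [-0.0651, 0.0279, -0.0038, 0, 0, 0.1725]]' | python3 jog.py
python3 - <<'E'
from h import *
p,a,s=state(); print(p,np.degrees(a),s['joints'])
arc((557,-52),range(-35,-80,-4))
E
```

```text
t: 4.18
tool_pos: [604.3, -59.4, 43.9]
tool_rot: [0.001, 0.868, 0.497, 0.003]
wrist_force: [5.8, 3.4, -2.0]
opening: 0.003
finger_force: 2.5
[604.32501483 -59.44776458  43.89440025] -30.41257178377592 [-0.15528695  0.14399436  1.49132653  0.00210799  1.50143158  0.37536458]
-35 [-5.1, 0.56, -0.11, 0.08]
-39 [-8.28, 1.31, -0.11, 0.15]
-43 [-11.51, 1.85, -0.11, 0.22]
-47 [-14.76, 2.15, -0.11, 0.29]
-51 [-18.03, 2.23, -0.11, 0.36]
-55 [-21.29, 2.08, -0.11, 0.43]
-59 [-24.54, 1.71, -0.11, 0.5]
-63 [-27.75, 1.11, -0.11, 0.57]
-67 [-30.91, 0.28, -0.11, 0.64]
-71 [-34.01, -0.76, -0.11, 0.71]
-75 [-37.03, -2.02, -0.11, 0.78]
-79 [-39.95, -3.48, -0.11, 0.85]
```

In the tool's units: -40 mm / 800 = -0.05, -37 mm / 800 = -0.0463, 0.85 rad / 4 = 0.2125.

```bash
echo '[[-0.0063, 0.0008, 0, 0, 0, 0.02], [-0.0104, 0.0016, 0, 0, 0, 0.0375], [-0.0144, 0.0023, 0, 0, 0, 0.055], [-0.0185, 0.0026, 0, 0, 0, 0.0725], [-0.0225, 0.0028, 0, 0, 0, 0.09], [-0.0266, 0.0026, 0, 0, 0, 0.1075], [-0.0306, 0.0021, 0, 0, 0, 0.125], [-0.0348, 0.0014, 0, 0, 0, 0.1425], [-0.0386, 0.0004, 0, 0, 0, 0.16], [-0.0425, -0.001, 0, 0, 0, 0.1775], [-0.0463, -0.0025, 0, 0, 0, 0.195], [-0.05, -0.0044, 0, 0, 0, 0.2125]]' | python3 jog.py
python3 - <<'E'
from h import *
p,a,s=state(); print(p,np.degrees(a),s['joints'])
for n in("top","side"): cv2.imwrite(f"pics/{n}2.png",robot.capture(n)[:,:,::-1])
a=cv2.imread("pics/top2.png")[150:390,160:480];b=cv2.imread("pics/side2.png")[150:390,180:500]
cv2.imwrite("pics/m2.png",cv2.resize(np.hstack([a,b]),(800,300)))
E
```

```text
t: 5.18
tool_pos: [581.2, -92.8, 44.0]
tool_rot: [0.0, 0.995, 0.095, 0.003]
wrist_force: [5.4, 1.3, -1.1]
opening: 0.007
finger_force: 3.0
[581.20819651 -92.83132832  44.00631181] -79.09316950929016 [-2.17075717e-01  9.43337935e-02  1.54477806e+00  1.50674354e-03
  1.49709265e+00  1.16325151e+00]
```

View pics/m2.png

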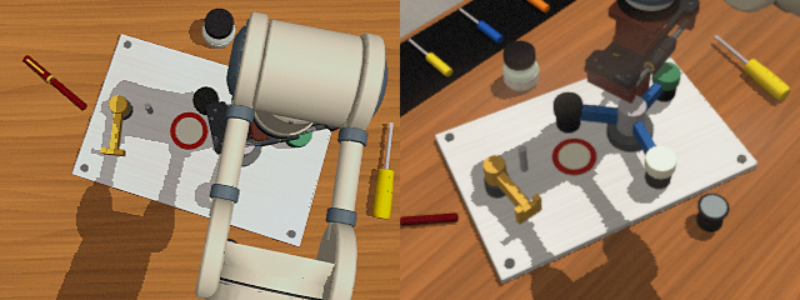

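Side view: dark has come round to about (315,235) full px and felt to about (388,276), roughly 88° clockwise. I'll back off, lift, and go behind the dark spoke.

In the tool's units: -56 mm / 800 = -0.07, -40 mm / 800 = -0.05.

```bash
echo '[[0.005, 0, 0, 0, 0, 0], [0.01, 0, 0, 0, 0, 0], [0.0125, 0, -0.0188, 0, 0, 0], [0.0125, 0, -0.05, 0, 0, 0], [0.0125, 0, -0.07, 0, 0, 0], [0.0125, 0, -0.07, 0, 0, 0]]' | python3 jog.py
python3 - <<'E'
from h import *
p,a,s=state(); print(p,np.degrees(a),s['wrist_force'])
f=bp('side',(388,276),66);d=f-(557,-52);print(f,np.hypot(*d),np.degrees(np.arctan2(d[1],d[0])))
arc((557,-52),[66],z=100)
E
```

```text
t: 5.78
tool_pos: [591.0, -91.3, 103.1]
tool_rot: [0.001, 0.995, 0.097, 0.003]
wrist_force: [-0.1, -0.4, 1.5]
opening: 0.005
finger_force: 0.0
[591.01829842 -91.33973178 103.08155539] -78.82543366054954 [-0.05235076 -0.38220331  1.47127536]
[479.80288107 -18.47629709] 84.16194999694487 156.52657071871408
66 [-13.48, -90.37, 3.08, -2.53]
```

In the tool's units: -90 mm / 800 = -0.1125, -88 mm / 800 = -0.11, -1.44 rad / 4 = -0.36.

```bash
echo '[[0, -0.01, 0, 0, 0, -0.03], [-0.0013, -0.02, 0, 0, 0, -0.06], [-0.0025, -0.03, 0, 0, 0, -0.09], [-0.0038, -0.04, 0, 0, 0, -0.12], [-0.005, -0.05, 0, 0, 0, -0.15], [-0.0063, -0.06, 0, 0, 0, -0.18], [-0.0075, -0.07, 0, 0, 0, -0.21], [-0.01, -0.08, 0, 0, 0, -0.24], [-0.0113, -0.09, 0, 0, 0, -0.27], [-0.0138, -0.1, 0, 0, 0, -0.3], [-0.0163, -0.11, 0, 0, 0, -0.33], [-0.0163, -0.1125, 0, 0, 0, -0.36]]' | python3 jog.py
echo '[[0, 0, 0, 0, 0, -0.03], [0, 0, 0, 0, 0, -0.06], [0, 0, 0, 0, 0, -0.09], [0, 0, 0, 0, 0, -0.12], [0, 0, 0, 0, 0, -0.15], [0, 0, 0, 0, 0, -0.18], [0, 0, 0, 0, 0, -0.21], [0, 0, 0, 0, 0, -0.24], [0, 0, 0, 0, 0, -0.265], [0, 0, 0, 0, 0, -0.265], [0, 0, 0, 0, 0, -0.265]]' | python3 jog.py
python3 - <<'E'
from h import *
p,a,s=state(); print(p,np.degrees(a),s['joints'])
arc((557,-52),[66],z=44)
E
```

```text
t: 6.78
tool_pos: [558.0, -4.2, 97.1]
tool_rot: [-0.001, 0.682, 0.732, -0.001]
wrist_force: [-0.5, 0.4, 0.3]
opening: 0.01
finger_force: 0.0
t: 7.7
tool_pos: [558.5, -5.1, 97.5]
tool_rot: [-0.001, 0.223, 0.975, -0.0]
wrist_force: [-0.4, -0.1, 0.7]
opening: 0.005
finger_force: 0.0
[558.47882218  -5.1410918   97.48472836] 64.19777111661764 [-7.00454580e-02 -7.12382567e-03  1.55301590e+00 -1.19010492e-04
  1.59746481e+00 -1.19051039e+00]
66 [-1.69, 0.64, 53.48, -0.03]
```

In the tool's units: 53 mm / 800 = 0.0663, 46 mm / 800 = 0.0575.

```bash
echo '[[0, 0, 0.0188, 0, 0, 0], [0, 0, 0.04, 0, 0, 0], [0, 0, 0.0575, 0, 0, 0], [0, 0, 0.0663, 0, 0, 0], [0, 0, 0.0663, 0, 0, 0], [0, 0, 0.0663, 0, 0, 0]]' | python3 jog.py
python3 - <<'E'
from h import *
p,a,s=state(); print(p,np.degrees(a))
arc((557,-52),[56,48,42,38,34,29,24,19,14,9,4,-1])
E
```

```text
t: 8.2
tool_pos: [558.7, -5.2, 45.4]
tool_rot: [-0.0, 0.223, 0.975, -0.0]
wrist_force: [-0.1, -0.4, -0.4]
opening: 0.004
finger_force: 0.0
[558.66975586  -5.18304563  45.40895815] 64.27692586839012
56 [-9.32, 2.94, 1.41, 0.14]
48 [-15.79, 3.82, 1.41, 0.28]
42 [-20.69, 3.88, 1.41, 0.39]
38 [-23.95, 3.63, 1.41, 0.46]
34 [-27.18, 3.16, 1.41, 0.53]
29 [-31.16, 2.26, 1.41, 0.62]
24 [-35.05, 1.01, 1.41, 0.7]
19 [-38.82, -0.57, 1.41, 0.79]
14 [-42.43, -2.48, 1.41, 0.88]
9 [-45.87, -4.69, 1.41, 0.96]
4 [-49.09, -7.19, 1.41, 1.05]
-1 [-52.09, -9.97, 1.41, 1.14]
```

In the tool's units: -52 mm / 800 = -0.065, -49 mm / 800 = -0.0613, 1.14 rad / 4 = 0.285.

```bash
echo '[[-0.0116, 0.0036, 0.0013, 0, 0, 0.03], [-0.0198, 0.0048, 0.0013, 0, 0, 0.06], [-0.0259, 0.0049, 0.0013, 0, 0, 0.09], [-0.03, 0.0045, 0.0013, 0, 0, 0.115], [-0.034, 0.004, 0.0013, 0, 0, 0.1325], [-0.039, 0.0029, 0.0013, 0, 0, 0.155], [-0.0438, 0.0013, 0.0013, 0, 0, 0.175], [-0.0485, -0.0008, 0.0013, 0, 0, 0.1975], [-0.053, -0.0031, 0.0013, 0, 0, 0.22], [-0.0574, -0.0059, 0.0013, 0, 0, 0.24], [-0.0613, -0.009, 0.0013, 0, 0, 0.2625], [-0.065, -0.0125, 0.0013, 0, 0, 0.285]]' | python3 jog.py
python3 - <<'E'
from h import *
p,a,s=state(); print(p,np.degrees(a))
arc((557,-52),[-6,-11,-15,-19,-23,-27,-31,-34,-36,-38])
E
```

```text
t: 9.2
tool_pos: [602.9, -35.3, 46.3]
tool_rot: [0.0, 0.715, 0.7, 0.002]
wrist_force: [3.0, 5.0, -0.7]
opening: 0.003
finger_force: 2.4
[602.89078108 -35.26657689  46.30793785] -1.2062311608114975
-6 [-5.43, -0.35, 2.31, 0.08]
-11 [-9.41, 0.55, 2.31, 0.17]
-15 [-12.65, 1.02, 2.31, 0.24]
-19 [-15.91, 1.26, 2.31, 0.31]
-23 [-19.18, 1.27, 2.31, 0.38]
-27 [-22.44, 1.05, 2.31, 0.45]
-31 [-25.67, 0.61, 2.31, 0.52]
-34 [-28.08, 0.13, 2.31, 0.57]
-36 [-29.66, -0.27, 2.31, 0.61]
-38 [-31.24, -0.71, 2.31, 0.64]
```

In the tool's units: -31.2 mm / 800 = -0.039, -29.7 mm / 800 = -0.0371, 0.64 rad / 4 = 0.16.

```bash
echo '[[-0.0068, -0.0004, 0.0013, 0, 0, 0.02], [-0.0118, 0.0006, 0.0013, 0, 0, 0.0425], [-0.0158, 0.0013, 0.0013, 0, 0, 0.06], [-0.0199, 0.0016, 0.0013, 0, 0, 0.0775], [-0.024, 0.0016, 0.0013, 0, 0, 0.095], [-0.028, 0.0013, 0.0013, 0, 0, 0.1125], [-0.0321, 0.0008, 0.0013, 0, 0, 0.13], [-0.035, 0.0001, 0.0013, 0, 0, 0.1425], [-0.0371, -0.0004, 0.0013, 0, 0, 0.1525], [-0.039, -0.0009, 0.0013, 0, 0, 0.16], [-0.039, -0.0009, 0.0013, 0, 0, 0.16]]' | python3 jog.py
python3 - <<'E'
from h import *
p,a,s=state(); print(p,np.degrees(a))
for n in("top","side"): cv2.imwrite(f"pics/{n}3.png",robot.capture(n)[:,:,::-1])
a=cv2.imread("pics/top3.png")[200:320,230:390];b=cv2.imread("pics/side3.png")[200:320,260:420]
cv2.imwrite("pics/m3.png",cv2.resize(np.hstack([a,b]),(800,300),interpolation=2))
E
```

```text
t: 10.12
tool_pos: [602.4, -67.7, 46.0]
tool_rot: [0.001, 0.898, 0.44, 0.003]
wrist_force: [5.9, 2.2, 1.1]
opening: 0.0
finger_force: 2.3
[602.38172994 -67.65123566  46.01748245] -37.74862653005396
```

View pics/m3.png

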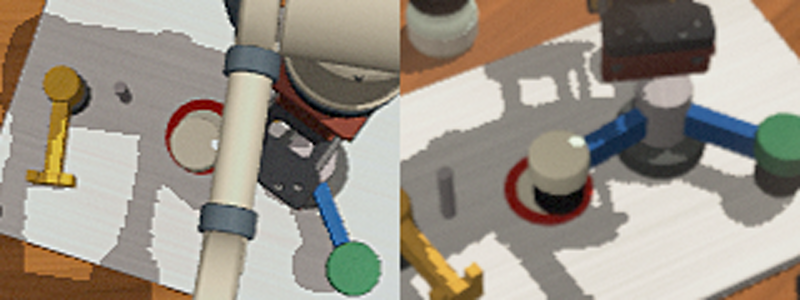

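```bash
cat > ang.py <<'E'
from h import *
import sys
# per camera: axis from ring (same camera) and hub; turret angle from green and felt
I={n:cv2.imread(f"pics/{n}{sys.argv[1]}.png")[:,:,::-1] for n in('top','side')}
I0={n:cv2.imread(f"pics/{n}0.png")[:,:,::-1] for n in('top','side')}
ring={'top':np.array([584.27,27.61]),'side':np.array([584.48,28.59])}
G0={'top':(325,200,365,240),'side':(305,200,340,230)}
lo,hi=(60,80,40),(90,255,255)
def top_ell(n,c):  # refine with mask printed
    return c
for n in I:
    # green blob now
    c,b=blob(I[n],lo,hi,(200,150,480,380)); c0,b0=blob(I0[n],lo,hi,G0[n])
    g,g0=bp(n,c,66),bp(n,c0,66); print(n,'green',c,b,g)
    if n=='top':
        f=lambda p:[np.hypot(*(g-p))-85,np.hypot(*(g0-p))-85,np.hypot(*(ring[n]-p))-85]
        s=least_squares(f,[557,-52]); ax=s.x; print('axis',ax,s.fun)
        d=g-ax; r=ring[n]-ax; A=lambda v:np.degrees(np.arctan2(v[1],v[0]))
        print('felt ang',(A(d)-120)%360,'target',A(r))
    print('felt target px',n,proj(n,[[*ring[n],66]]))
E
python3 ang.py 3
python3 - <<'E'
from h import *
f=bp('side',(323.2,262.8),66); print(f,f-(584.48,28.59))
E
```

```text
top green [370.77653631 306.97765363] (np.int32(360), np.int32(297), np.int32(22), np.int32(21), np.int32(358)) [478.22560642 -82.52462771]
axis [557.19633412 -52.81906308] [-0.62703985 -0.55098911 -0.13647679]
felt ang 80.61425113543635 target 71.39597146565507
felt target px top [[309.40286439 250.2919144 ]]
side green [413.76608187 254.60818713] (np.int32(402), np.int32(246), np.int32(24), np.int32(18), np.int32(342)) [477.76718285 -79.68782334]
felt target px side [[318.85569067 255.26892413]]
[568.97234534  34.33559471] [-15.50765466   5.74559471]
```

Side view: felt at (323,263), target px about (319,255), so roughly 9–11° remain. I'll push 7° more and re-measure.

In the tool's units: -5.5 mm / 800 = -0.0069, -4.4 mm / 800 = -0.0055, 0.12 rad / 4 = 0.03.

```bash
echo '[[-0.0019, -0.0001, 0, 0, 0, 0.0075], [-0.0038, -0.0004, 0, 0, 0, 0.015], [-0.0055, -0.0006, 0, 0, 0, 0.0225], [-0.0069, -0.001, 0, 0, 0, 0.03], [-0.0069, -0.001, 0, 0, 0, 0.03]]' | python3 jog.py
python3 - <<'E'
from h import *
p,a,s=state(); print(p,np.degrees(a))
for n in("top","side"): cv2.imwrite(f"pics/{n}4.png",robot.capture(n)[:,:,::-1])
a=cv2.imread("pics/top4.png")[220:310,270:390];b=cv2.imread("pics/side4.png")[220:310,270:390]
cv2.imwrite("pics/m4.png",cv2.resize(np.hstack([a,b]),(800,300),interpolation=2))
E
python3 ang.py 4
```

```text
t: 10.63
tool_pos: [598.6, -72.0, 46.0]
tool_rot: [0.002, 0.922, 0.386, 0.003]
wrist_force: [5.9, 0.0, -0.1]
opening: 0.007
finger_force: 2.4
[598.58815702 -71.98905674  46.03025768] -44.59024364756619
top green [364.57183099 308.89859155] (np.int32(354), np.int32(299), np.int32(22), np.int32(21), np.int32(355)) [474.96614818 -71.17585229]
axis [557.31468413 -52.96393206] [-0.66166108 -0.64350568 -0.0367869 ]
felt ang 72.4706108277415 target 71.50277846253817
felt target px top [[309.40286439 250.2919144 ]]
side green [410.96521739 259.6       ] (np.int32(399), np.int32(251), np.int32(24), np.int32(18), np.int32(345)) [474.63309523 -68.65203247]
felt target px side [[318.85569067 255.26892413]]
```

View pics/m4.png

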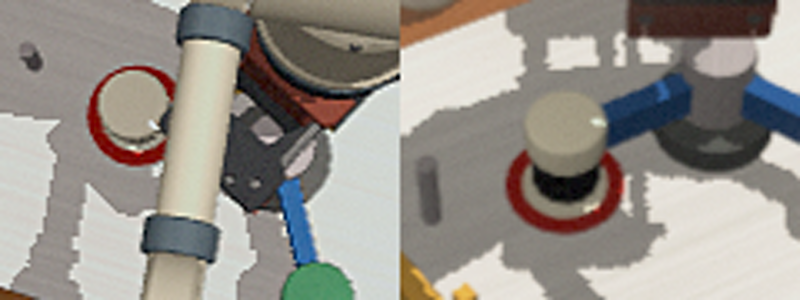

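In the tool's units: -110 mm / 800 = -0.1375, -80 mm / 800 = -0.1, 0.02 rad / 4 = 0.005.

```bash
echo '[[-0.0006, 0, 0, 0, 0, 0.0025], [-0.0011, -0.0001, 0, 0, 0, 0.005], [-0.0011, -0.0001, 0, 0, 0, 0.005], [0.005, 0, 0, 0, 0, 0.005], [0.0125, 0, 0, 0, 0, 0.005], [0.0125, 0, -0.0188, 0, 0, 0], [0.0125, 0, -0.0563, 0, 0, 0], [0.0125, 0, -0.1, 0, 0, 0], [0.0125, 0, -0.1375, 0, 0, 0], [0.0125, 0, -0.1375, 0, 0, 0]]' | python3 jog.py
python3 - <<'E'
from h import *
p,a,s=state(); print(p,np.degrees(a),s['wrist_force'],to(600,210,150,-10))
E
```

```text
t: 11.57
tool_pos: [605.8, -64.7, 162.2]
tool_rot: [0.003, 0.922, 0.387, 0.005]
wrist_force: [0.7, 0.3, 0.7]
opening: 0.003
finger_force: 0.0
[605.84183903 -64.70179116 162.17004342] -44.498800706692755 [0.68041176 0.25351218 0.70471655] [ 191.84 -196.7    12.17   -0.6 ]
```

In the tool's units: -197 mm / 800 = -0.2463, -195 mm / 800 = -0.2438, -0.6 rad / 4 = -0.15.

```bash
echo '[[0.0188, -0.0188, 0, 0, 0, -0.0125], [0.0475, -0.0488, 0, 0, 0, -0.0375], [0.0775, -0.08, 0, 0, 0, -0.0625], [0.1075, -0.11, 0, 0, 0, -0.0875], [0.1375, -0.1413, 0, 0, 0, -0.1125], [0.1675, -0.1713, 0, 0, 0, -0.1375], [0.1975, -0.2025, 0, 0, 0, -0.15], [0.2225, -0.2275, 0, 0, 0, -0.15], [0.2375, -0.2438, 0, 0, 0, -0.15], [0.24, -0.2463, 0, 0, 0, -0.15], [0.24, -0.2463, 0, 0, 0, -0.15]]' | python3 jog.py
python3 - <<'E'
from h import *
p,a,s=state(); print(p,np.degrees(a))
for n in("top","side"): cv2.imwrite(f"pics/{n}5.png",robot.capture(n)[:,:,::-1])
a=cv2.imread("pics/top5.png")[210:310,230:390];b=cv2.imread("pics/side5.png")[210:310,250:410]
cv2.imwrite("pics/m5.png",cv2.resize(np.hstack([a,b]),(800,250),interpolation=2))
E
python3 ang.py 5
```

```text
t: 12.48
tool_pos: [596.9, 211.5, 153.0]
tool_rot: [-0.0, 0.766, 0.643, -0.001]
wrist_force: [0.9, -0.5, 0.6]
opening: 0.007
finger_force: 0.0
[596.8900407  211.46628125 152.99254748] -10.011516544831192
top green [363.7320442  309.11325967] (np.int32(353), np.int32(299), np.int32(22), np.int32(21), np.int32(362)) [474.60647542 -69.64340267]
axis [557.30291487 -52.97568068] [-0.6405663  -0.62993116 -0.02191099]
felt ang 71.39546923707928 target 71.49776622234805
felt target px top [[309.40286439 250.2919144 ]]
side green [410.64672365 260.3960114 ] (np.int32(399), np.int32(251), np.int32(24), np.int32(19), np.int32(351)) [473.99343846 -67.0516606 ]
felt target px side [[318.85569067 255.26892413]]
```

View pics/m5.png

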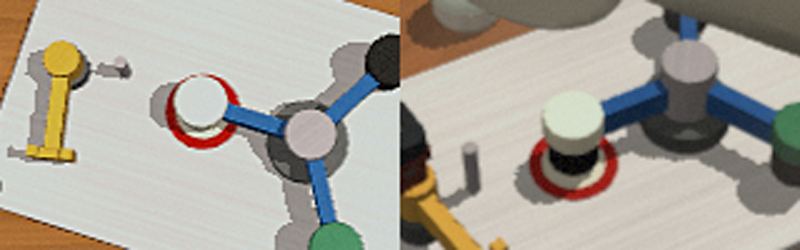

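Clear view: felt is over the ring at top px about (310,250.8), and the hub at (354,263). Next I'll refine with circle fits.

Run:
```python
from h import *
I=cv2.imread("pics/top5.png"); out={}
for nm,(x,y),r,z in(('felt',(310,251),10.3,66),('green',(364,309),10.5,66),('dark',(386,235),10.5,66),('hub',(354,263),10,74),('boss',(255.6,234),7.2,59)):
    x0,y0=int(x)-18,int(y)-18
    g=cv2.cvtColor(cv2.resize(I[y0:y0+36,x0:x0+36],None,fx=8,fy=8,interpolation=2),6)
    c=cv2.HoughCircles(g,cv2.HOUGH_GRADIENT,1,8,param1=60,param2=8,minRadius=int(r*8-9),maxRadius=int(r*8+9))
    q=[((a+.5)/8-.5+x0,(b+.5)/8-.5+y0,rr/8) for a,b,rr in c[0][:3]]
    out[nm]=bp('top',q[0][:2],z); print(nm,np.round(q,1).tolist(),out[nm].round(1))
h=out['hub']; A=lambda v:round(np.degrees(np.arctan2(v[1],v[0])),2)
ring=np.array([584.27,27.61])
for b in(h,np.array([557.2,-52.9])):
  print({k:A(out[k]-b) for k in out if k!='hub'},'ring',A(ring-b))
print('pads centroid',(out['felt']+out['green']+out['dark'])/3)
I=cv2.imread("pics/side5.png")
x0,y0=302,235;c=cv2.resize(I[y0:y0+50,x0:x0+60],None,fx=8,fy=8,interpolation=2)
hs=cv2.cvtColor(c,40); print('side bright cols', [ (np.nonzero(hs[r*8,:,2]>215)[0]/8+x0)[[0,-1]].round(1).tolist() if (hs[r*8,:,2]>215).any() else 0 for r in range(8,40,3)])
t=proj('side',[[584.48+20*np.cos(k),28.59+20*np.sin(k),66] for k in np.linspace(0,6.28,60)])
cv2.polylines(c,[np.int32(((t-[x0,y0]+.5)*8))],True,(0,0,255),1); cv2.imwrite('pics/s5.png',c)
```

```text
felt [[310.0, 249.8000030517578, 10.5], [310.0, 251.10000610351562, 11.199999809265137], [310.79998779296875, 254.10000610351562, 10.899999618530273]] [585.3  26.5]
green [[363.6000061035156, 309.20001220703125, 11.0], [364.6000061035156, 309.0, 10.399999618530273], [364.79998779296875, 310.1000061035156, 10.0]] [474.4 -69.4]
dark [[386.5, 233.89999389648438, 10.600000381469727], [385.79998779296875, 235.0, 10.300000190734863], [387.3999938964844, 234.39999389648438, 11.600000381469727]] [ 612.6 -116.5]
hub [[353.6000061035156, 263.1000061035156, 10.0], [353.79998779296875, 262.0, 11.0], [353.5, 264.1000061035156, 10.899999618530273]] [557.8 -53.3]
boss [[254.10000610351562, 232.1999969482422, 7.199999809265137], [257.5, 237.39999389648438, 8.199999809265137], [253.10000610351562, 232.0, 8.199999809265137]] [621.8 132. ]
{'felt': np.float64(71.0), 'green': np.float64(-169.03), 'dark': np.float64(-49.1), 'boss': np.float64(70.95)} ring 71.88
{'felt': np.float64(70.53), 'green': np.float64(-168.71), 'dark': np.float64(-48.96), 'boss': np.float64(70.75)} ring 71.42
pads centroid [557.41195895 -53.16204644]
side bright cols [0, 0, [311.2, 327.4], [308.2, 329.1], [308.2, 330.4], [308.8, 330.0], [304.9, 328.2], [314.9, 337.4], [302.0, 302.5], 0, 0]
```

View pics/s5.png

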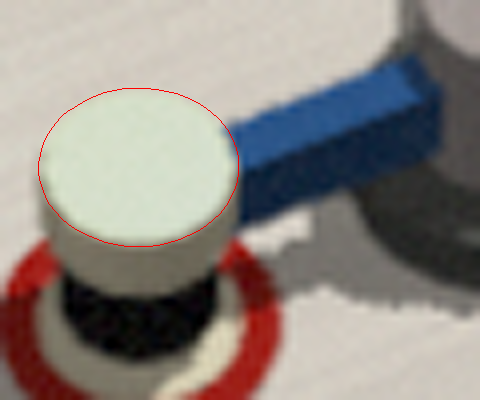

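The projected felt outline (red) fits the pad in the side view, and the top view agrees within 0.5°, so the felt is centred. Next is the rest.

Run:
```python
from h import *
p,a,s=state(); print(p,np.degrees(a)); arc((620,132.2),[-35],r=-42,z=60)
print('loose: ')
```

```text
[597.36065763 209.55914058 153.31898039] -10.162503053535591
-35 [-39.99, 4.54, 93.32, 0.43]
loose:
```

In the tool's units: 107 mm / 800 = 0.1338, 104 mm / 800 = 0.13, 0.43 rad / 4 = 0.1075.

```bash
echo '[[-0.0125, 0.0013, 0, 0, 0, 0.025], [-0.0275, 0.0038, 0, 0, 0, 0.05], [-0.0425, 0.005, 0, 0, 0, 0.075], [-0.05, 0.0056, 0, 0, 0, 0.1], [-0.05, 0.0056, 0, 0, 0, 0.1075], [-0.05, 0.0056, 0.025, 0, 0, 0.1075], [-0.05, 0.0056, 0.0563, 0, 0, 0.1075], [-0.05, 0.0056, 0.0875, 0, 0, 0.1075], [-0.05, 0.0056, 0.115, 0, 0, 0.1075], [-0.05, 0.0056, 0.13, 0, 0, 0.1075], [-0.05, 0.0056, 0.1338, 0, 0, 0.1075], [-0.05, 0.0056, 0.1338, 0, 0, 0.1075]]' | python3 jog.py
python3 - <<'E'
from h import *
p,a,s=state(); print(p,np.degrees(a),s['wrist_force']); arc((620,132.2),[-30,-24,-18,-13,-9,-5,0,5,10,15,20,25],r=-42,z=46)
E
```

```text
t: 13.58
tool_pos: [594.4, 169.1, 46.0]
tool_rot: [-0.0, 0.886, 0.463, -0.001]
wrist_force: [-0.2, -0.5, 0.7]
opening: 0.006
finger_force: 0.0
[594.42762694 169.13963325  46.02618244] -34.850126466961456 [-0.15985977 -0.47408774  0.66969284]
-30 [-3.31, -1.11, 0.03, -0.08]
-24 [-7.89, -2.17, 0.03, -0.19]
-18 [-12.56, -2.74, 0.03, -0.29]
-13 [-16.48, -2.84, 0.03, -0.38]
-9 [-19.62, -2.68, 0.03, -0.45]
-5 [-22.73, -2.3, 0.03, -0.52]
0 [-26.57, -1.52, 0.03, -0.61]
5 [-30.33, -0.4, 0.03, -0.7]
10 [-33.98, 1.03, 0.03, -0.78]
15 [-37.49, 2.78, 0.03, -0.87]
20 [-40.83, 4.83, 0.03, -0.96]
25 [-43.98, 7.16, 0.03, -1.04]
```

Careful with the scale: shifts go in shares of 800 mm and turns go in shares of 4 rad. That gives: -44 mm / 800 = -0.055, -40.8 mm / 800 = -0.051, -1.04 rad / 4 = -0.26.

```bash
echo '[[-0.0041, -0.0014, 0, 0, 0, -0.02], [-0.0099, -0.0028, 0, 0, 0, -0.0475], [-0.0158, -0.0034, 0, 0, 0, -0.0725], [-0.0206, -0.0035, 0, 0, 0, -0.095], [-0.0245, -0.0034, 0, 0, 0, -0.1125], [-0.0284, -0.0029, 0, 0, 0, -0.13], [-0.0333, -0.0019, 0, 0, 0, -0.1525], [-0.0379, -0.0005, 0, 0, 0, -0.175], [-0.0425, 0.0013, 0, 0, 0, -0.195], [-0.0469, 0.0035, 0, 0, 0, -0.2175], [-0.051, 0.006, 0, 0, 0, -0.24], [-0.055, 0.009, 0, 0, 0, -0.26]]' | python3 jog.py
python3 - <<'E'
from h import *
p,a,s=state(); print(p,np.degrees(a),s['wrist_force']); arc((620,132.2),[29,33,37,41,45,49,53,56,59,62,64,66],r=-42,z=46)
E
```

```text
t: 14.58
tool_pos: [575.9, 130.7, 49.4]
tool_rot: [0.0, 0.537, 0.844, 0.001]
wrist_force: [-2.9, 3.5, 1.4]
opening: 0.005
finger_force: 2.1
[575.90110116 130.66189887  49.36035804] 25.087664296770622 [-2.91816797  3.5418014   1.39378508]
29 [-4.21, -2.4, 3.36, -0.07]
33 [-7.24, -3.21, 3.36, -0.14]
37 [-10.32, -3.81, 3.36, -0.21]
41 [-13.43, -4.19, 3.36, -0.28]
45 [-16.57, -4.35, 3.36, -0.35]
49 [-19.7, -4.29, 3.36, -0.42]
53 [-22.83, -4.01, 3.36, -0.49]
56 [-25.15, -3.66, 3.36, -0.54]
59 [-27.46, -3.19, 3.36, -0.59]
62 [-29.74, -2.6, 3.36, -0.64]
64 [-31.24, -2.14, 3.36, -0.68]
66 [-32.72, -1.63, 3.36, -0.71]
```

In the tool's units: -29 mm / 800 = -0.0363, -27.5 mm / 800 = -0.0344, -0.62 rad / 4 = -0.155.

```bash
echo '[[-0.0053, -0.0019, 0.0013, 0, 0, -0.0175], [-0.009, -0.0036, 0.0025, 0, 0, -0.035], [-0.0129, -0.0048, 0.0038, 0, 0, -0.0525], [-0.0168, -0.0053, 0.0038, 0, 0, -0.07], [-0.0208, -0.0054, 0.0038, 0, 0, -0.0875], [-0.0246, -0.0054, 0.0038, 0, 0, -0.105], [-0.0285, -0.005, 0.0038, 0, 0, -0.1225], [-0.0314, -0.0046, 0.0038, 0, 0, -0.135], [-0.0344, -0.004, 0.0038, 0, 0, -0.1475], [-0.0363, -0.0035, 0.0038, 0, 0, -0.155], [-0.0363, -0.0035, 0.0038, 0, 0, -0.155]]' | python3 jog.py
python3 - <<'E'
from h import *
p,a,s=state(); print(p,np.degrees(a),s['wrist_force']); arc((620,132.2),[64,66,68,70,71,72],r=-42,z=46)
E
```

```text
t: 15.5
tool_pos: [586.3, 102.9, 46.5]
tool_rot: [0.001, 0.255, 0.967, 0.001]
wrist_force: [-2.4, 1.7, 2.0]
opening: 0.006
finger_force: 1.2
[586.3176303  102.92841528  46.48278654] 60.400498148480196 [-2.40079527  1.69897417  1.95852998]
64 [-1.5, -0.83, 0.48, -0.06]
66 [-3.0, -1.27, 0.48, -0.1]
68 [-4.52, -1.66, 0.48, -0.13]
70 [-6.06, -1.99, 0.48, -0.17]
71 [-6.83, -2.14, 0.48, -0.18]
72 [-7.6, -2.27, 0.48, -0.2]
```

Now creep towards the stop.

In the tool's units: -4.5 mm / 800 = -0.0056, -3.8 mm / 800 = -0.0048, -0.13 rad / 4 = -0.0325.

```bash
echo '[[-0.001, -0.0005, 0, 0, 0, -0.0075], [-0.0019, -0.001, 0, 0, 0, -0.015], [-0.0029, -0.0013, 0, 0, 0, -0.02], [-0.0038, -0.0016, 0, 0, 0, -0.025], [-0.0048, -0.0019, 0, 0, 0, -0.03], [-0.0056, -0.0021, 0, 0, 0, -0.0325], [-0.0056, -0.0021, 0, 0, 0, -0.0325]]' | python3 jog.py
echo '[[-0.0005, -0.0001, 0, 0, 0, -0.0025], [-0.001, -0.0003, 0, 0, 0, -0.005], [-0.001, -0.0003, 0, 0, 0, -0.005]]' | python3 jog.py
echo '[[-0.0005, -0.0001, 0, 0, 0, -0.0025], [-0.001, -0.0003, 0, 0, 0, -0.005], [-0.001, -0.0003, 0, 0, 0, -0.005]]' | python3 jog.py
```

```text
t: 16.08
tool_pos: [588.4, 98.6, 43.8]
tool_rot: [0.0, 0.193, 0.981, -0.0]
wrist_force: [-2.0, 1.6, 1.4]
opening: 0.005
finger_force: 1.1
t: 16.33
tool_pos: [588.8, 98.0, 43.6]
tool_rot: [-0.0, 0.183, 0.983, -0.0]
wrist_force: [-2.7, 0.8, 2.8]
opening: 0.006
finger_force: 1.5
t: 16.58
tool_pos: [589.3, 97.6, 43.5]
tool_rot: [-0.0, 0.173, 0.985, -0.0]
wrist_force: [-4.5, -0.4, 3.8]
opening: 0.005
finger_force: 2.1
```

In the tool's units: -0.8 mm / 800 = -0.001, -0.4 mm / 800 = -0.0005.

```bash
for i in 1; do echo '[[-0.0005, 0, 0, 0, 0, 0], [-0.001, 0, 0, 0, 0, 0], [-0.001, 0, 0, 0, 0, 0]]' | python3 jog.py; done
echo '[[-0.0005, 0, 0, 0, 0, 0], [-0.001, 0, 0, 0, 0, 0], [-0.001, 0, 0, 0, 0, 0]]' | python3 jog.py
python3 - <<'E'
from h import *
p,a,s=state(); print(p,np.degrees(a),s['wrist_force'])
b=robot.capture("side")[:,:,::-1]; a=robot.capture("top")[:,:,::-1]; cv2.imwrite("pics/m6.png",cv2.resize(np.hstack([a[200:320,220:380],b[220:340,220:380]]),(800,300),interpolation=2))
E
```

```text
t: 16.83
tool_pos: [589.4, 97.6, 43.5]
tool_rot: [-0.001, 0.173, 0.985, -0.0]
wrist_force: [-7.2, 0.1, 4.1]
opening: 0.005
finger_force: 3.6
t: 17.08
tool_pos: [589.4, 97.6, 43.6]
tool_rot: [-0.002, 0.173, 0.985, -0.0]
wrist_force: [-10.1, 0.4, 6.4]
opening: 0.003
finger_force: 5.1
[589.43311278  97.56457293  43.56495792] 70.09305859578485 [-10.07998956   0.36978663   6.37624299]
```

View pics/m6.png

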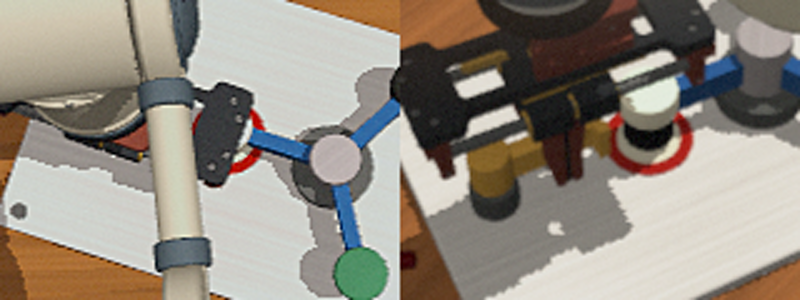

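Contact is confirmed: the position has stalled while the force rises, so the arm is on the stop. The view shows it pointing at the felt. I'll back off gently, lift and retreat.

I've also viewed 11 pictures, one over the limit, so the remaining checks are numeric only.

In the tool's units: -110 mm / 800 = -0.1375, 90 mm / 800 = 0.1125.

```bash
echo '[[0.0025, 0, 0, 0, 0, 0], [0.0063, 0, 0, 0, 0, 0], [0.0125, 0, 0, 0, 0, 0], [0.015, 0, -0.0188, 0, 0, 0], [0.015, 0, -0.0563, 0, 0, 0], [0.015, 0, -0.1, 0, 0, 0], [0.015, 0, -0.1375, 0, 0, 0], [0.0313, 0.0375, -0.1375, 0, 0, 0], [0.05, 0.075, -0.1375, 0, 0, 0], [0.0688, 0.1125, -0.1375, 0, 0, 0], [0.075, 0.1375, -0.1375, 0, 0, 0], [0.075, 0.1375, -0.1375, 0, 0, 0]]' | python3 jog.py
python3 - <<'E'
from h import *
p,a,s=state(); print(p,s['wrist_force'])
for n in("top","side"): cv2.imwrite(f"pics/{n}7.png",robot.capture(n)[:,:,::-1])
piv=np.array([620,132.2]); st=np.array([584.4,28.3])-piv; st/=np.hypot(*st)
for n,box in(('top',(230,215,330,290)),('side',(230,240,345,345))):
    I=cv2.imread(f"pics/{n}7.png")[:,:,::-1]; h=cv2.cvtColor(np.ascontiguousarray(I),cv2.COLOR_RGB2HSV)
    m=np.zeros(h.shape[:2],np.uint8);x0,y0,x1,y1=box; m[y0:y1,x0:x1]=cv2.inRange(h,(18,140,130),(30,255,255))[y0:y1,x0:x1]
    ys,xs=np.nonzero(m); W=np.array([bp(n,(x,y),59) for x,y in zip(xs,ys)])-piv
    r=W@st; q=W@[-st[1],st[0]]; k=(r>20)&(r<62)
    print(n,len(r),'r max',r.max(),'mid-arm lateral',q[k].mean(),'slope deg',np.degrees(np.polyfit(r[k],q[k],1)[0]))
E
python3 ang.py 7
```

```text
t: 18.18
tool_pos: [571.6, 225.0, 153.3]
tool_rot: [0.0, 0.171, 0.985, 0.001]
wrist_force: [0.8, -0.1, -0.0]
opening: 0.007
finger_force: 0.0
[571.64233108 225.04598484 153.29215043] [ 0.75689109 -0.08238037 -0.00603555]
top 407 r max 76.32994894688089 mid-arm lateral 0.1106574381469238 slope deg 0.6163182887304297
side 476 r max 75.16123512173013 mid-arm lateral -1.6726772508580907 slope deg 0.3993700673216259
top green [363.74238227 309.14127424] (np.int32(353), np.int32(299), np.int32(22), np.int32(21), np.int32(361)) [474.55596893 -69.66048453]
axis [557.27452294 -52.96683844] [-0.61376299 -0.60342623 -0.02128105]
felt ang 71.4097572728848 target 71.4777208907626
felt target px top [[309.40286439 250.2919144 ]]
side green [410.54469274 260.52234637] (np.int32(398), np.int32(251), np.int32(25), np.int32(19), np.int32(358)) [473.95002981 -66.74024313]
felt target px side [[318.85569067 255.26892413]]
```

The rest is within 1° of its stop line, the felt is on target, and the arm is clear.

```bash
python3 -c "
from plant import robot
print(robot.hand_in())"
```

```text
the job is handed in; nothing more can be done
None
```

The job is handed in at about 18 s: by camera measurement the felt pad is centred over the ring to within about 0.5°, and the pen-rest arm is against its stop pin pointing at it. The robot is clear of everything and I saw no loose item touched, but I viewed 11 pictures, one over the limit of 10.

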